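# Put the finished lathe parts away in their fitted trays

## Task

The finished parts are piled up on the bench: take the pile apart piece by piece and set each part down flat inside the wooden tray made for its shape - the bar, the round hub, the square block and the plate they stood on. Keep the parts upright, set them down without dropping them, and leave the glass jar and the pointed lathe centre where they stand.

Things in the scene. Friction and masses are not known exactly. Their poses are not given: they have to be found in the camera images.
- bar_mid (a point): centre of the loose brass bar, 136 (x) x 16 (y) x 24 mm high, top of the stack; it lies flat across the round hub and the square block. Its x axis runs along its length, z up.
- bush_mid (a point): centre of the loose round aluminium hub, diameter 60 mm, 36 mm high, axis z upright; it stands on one end of the plate, under one end of the bar
- block_mid (a point): centre of the loose square aluminium block, 56 x 56 mm, 36 mm high, sides along its x and y axes; it stands on the other end of the plate (either end), 84 mm from the hub between centres
- plate_mid (a point): centre of the loose dark anodised aluminium plate, 150 (x) x 60 (y) x 24 mm high, bottom of the stack, lying on the bench; x axis along its length
- bar_tray_floor (a point): tray for the bar: long narrow pocket, 154 (x) x 34 (y) mm inside, x axis along its length. Fixed to the bench; shallow wooden tray with dark lining, outer walls 5 mm thick; this point is the centre of its floor, 4 mm above the bench; its rim stands 5 mm above that floor.
- bush_tray_floor (a point): tray for the round hub: round pocket, 78 mm inside diameter. Fixed to the bench; shallow wooden tray with dark lining, outer walls 5 mm thick; this point is the centre of its floor, 4 mm above the bench; its rim stands 5 mm above that floor.
- block_tray_floor (a point): tray for the square block: square pocket, 74 x 74 mm inside, sides along its x and y axes. Fixed to the bench; shallow wooden tray with dark lining, outer walls 5 mm thick; this point is the centre of its floor, 4 mm above the bench; its rim stands 5 mm above that floor.
- plate_tray_floor (a point): tray for the plate: long wide pocket, 168 (x) x 78 (y) mm inside, x axis along its length. Fixed to the bench; shallow wooden tray with dark lining, outer walls 5 mm thick; this point is the centre of its floor, 4 mm above the bench; its rim stands 5 mm above that floor.
- jar_mid (a point): bystander: centre of a small glass jar with a steel lid, diameter 44 mm, 70 mm high, standing loose on the bench
- centre_mid (a point): bystander: centre of a steel lathe centre, diameter 36 mm at its foot, pointed at the top, 70 mm high, standing loose on the bench
Things that resemble listed ones, but are neither listed nor needed, are in the scene too. What is shaped like the part that bears block_mid but purple is not meant.

How it is judged:
By the outcome, as a careful person would: the job done as asked, in the order asked, and still so for the second after the job is handed in, with the robot touching nothing.
It also fails if it takes over 120 s, if anything falls off the work surface, if the arm or the gripper's body presses on something with over 40 N, if the wrist force passes 120 N, or if a joint passes its speed limit or range.

## Robot

A 7-joint arm with a two-finger parallel gripper is mounted at the origin on the work surface. World frame = base frame: x ahead of the robot, y to its left, z up, the work surface at z = 0. Lengths are in m, angles in rad, forces in N, time in s.
With the tool pointing down it reaches from about 0.425 to 1.025 m from the base axis. Payload 9.4 kg.
Tool frame: the origin (TCP) lies at the very end of the fingers, on their centre line; the grasp point (between the pads) lies 19 mm behind it; z points along the fingers, y is the line along which they close (so a half turn about z gives the same grasp; the last joint's range is limited). The gripper opens to 93 mm and grips with 3 to 60 N. Pads are 15 mm wide; open, the fingers measure 128 mm over their backs; the gripper's body (75 mm by 188 mm) begins 65 mm behind the grasp point.
Start: joints at [1.211, 0.599, -0.003, 1.599, 0.002, 0.943, -0.08], TCP at [0.202, -0.696, 0.219] pointing down, gripper open.
Joint ranges: [-2.57, 2.57], [-0.35, 1.97], [-1.29, 1.29], [0.11, 2.56], [-1.05, 4.19], [0.11, 1.86], [-2.63, 2.63]. Speed limits (rad/s): [2.22, 2.22, 3.01, 3.01, 3.14, 3.14, 3.14].

## Interface

Orientations are given as [roll, pitch, yaw] about the fixed x, y, z axes, in that order (R = Rz(yaw) Ry(pitch) Rx(roll)).
In Python, from plant import manip gives the robot as it stands.
- The arm moves only by the shell command python3 -m crank 'ROWS' [FORCE]. ROWS is JSON, a list of rows, each a list of 7 numbers: the turn, a rotation vector about the tool's x, y, z each as a share of 2 rad, from -1 to 1, then the shift along the tool's x, y, z each as a share of 0.2 m, from -1 to 1, then the finger opening in mm, from 0 to 93. A call has exactly 5 rows; each row is the pose to reach, as a shift and turn from the pose commanded when the call began, along the tool's axes at that moment; what a row does not reach only later rows make up. A row lasts 1/8 s, in which the tool goes at most 62.5 mm and 10.7 degrees, less where a joint would pass 70% of its speed; a pose out of reach is approached as far as the arm can. A call with a number of a shift or a turn outside -1 to 1 is refused whole. A call with a gripper value outside its range is refused whole. The fingers move at their own pace and stop on an object; FORCE is the grip in N (left out, the last holds). Time passes only in rows, so rows that repeat a pose let the fingers close, or fill a call up. It gives the time, the measured TCP pose, the force, the opening and the grip force at its end, in the units of the state.
- manip.sense(): the state, without advancing time (a new reading comes with each control period).
- manip.get_image(name): name is "scene" or "top"; returns (picture, depth): 384x512x3 uint8, blue, green, red; 384x512 float32, m along the optical axis (not along the pixel's ray), 0 where there is no reading.
- manip.camera_model(name): a dict with "K" (3x3 intrinsics, pixels), "dist" ([k1, k2, p1, p2, k3] as OpenCV has them; the pictures are not rectified), "xyz" and "rotation" of the camera in the world. Camera axes: x right, y up, looking along -z (the intrinsics and any distortion apply to the point x, -y, -z); pixel columns grow to the right and rows downward; lengths in m; the calibration is good to about 2 mm. A picture is of the moment at which its call begins. camera_model takes no time and is no camera call.
- manip.job_done(): hands the job in; it is judged then, once.
The state is a dict: "t": time; "joint_positions": joint angles; "joint_vel": joint speeds; "effort": joint torques, N m; "eef_pos": TCP position; "orientation": TCP orientation; "contact_force": force on the tool from outside, world axes, zero at the start; "ft_torque": the same for the moment, N m; "opening": finger opening in m; "finger_force": force on a finger pad.
Only numpy, scipy, OpenCV 4.12 (cv2) and the standard library are available. Lean on these libraries where they do the work, as an engineer would, in place of code of your own. Each camera call takes 0.05 s, during which the arm holds its last target. There are 200 camera calls.

## Working session

There is one attempt and no reset: what is moved stays moved. The work goes in short steps, Python scripts to look and compute and a shell command to move; the robot and the scene stay as the last step left them, time stands still between calls to the robot, and variables do not carry over. Pictures are saved under pics/ and viewed, at most 14 in all, crops included, and the job is handed in when it is done.

```bash
ls; mkdir -p pics
cat > h.py <<'E'
import numpy as np,cv2
from plant import manip
def grab(n,save=None):
    im,d=manip.get_image(n); m=manip.camera_model(n)
    np.savez('/tmp/%s.npz'%n,im=im,d=d)
    if save: cv2.imwrite('pics/'+save+'.png',im)
    return im,d,m
def cloud(d,m):
    h,w=d.shape; u,v=np.meshgrid(np.arange(w),np.arange(h))
    p=cv2.undistortPoints(np.stack([u,v],-1).reshape(-1,1,2).astype(np.float64),np.array(m['K'],float),np.array(m['dist'],float)).reshape(h,w,2)
    c=np.stack([p[...,0]*d,-p[...,1]*d,-d],-1)
    R=np.array(m['rotation'],float)
    if R.shape!=(3,3):
        from scipy.spatial.transform import Rotation as Q; R=Q.from_euler('xyz',R).as_matrix()
    X=c@R.T+np.array(m['xyz']); X[d==0]=np.nan
    return X
E
python3 - <<'E'
from h import *
for n in('top','scene'):
    im,d,m=grab(n,n+'0');print(n,m)
print(manip.sense())
E
```

```text
pics
top {'K': array([[453.77362338,   0.        , 258.0632065 ],
       [  0.        , 453.77362338, 179.97333837],
       [  0.        ,   0.        ,   1.        ]]), 'dist': array([-0.07257072,  0.        ,  0.        ,  0.        ,  0.        ]), 'xyz': array([ 0.37059206, -0.01056971,  1.43168746]), 'rotation': array([ 0.09831973,  0.00790319, -1.56337955])}
scene {'K': array([[495.77637649,   0.        , 251.50313176],
       [  0.        , 495.77637649, 192.8719551 ],
       [  0.        ,   0.        ,   1.        ]]), 'dist': array([-0.13945728,  0.        ,  0.        ,  0.        ,  0.        ]), 'xyz': array([1.04497147, 0.59602048, 0.96730946]), 'rotation': array([ 0.73586969, -0.01169298,  2.40187963])}
{'t': 0.1, 'joint_positions': array([ 1.21126645,  0.60006088, -0.00255903,  1.60000367,  0.00179625,
        0.94290563, -0.07982766]), 'joint_vel': array([-9.00451403e-04, -3.66089570e-04,  8.20035095e-04, -4.33568839e-05,
       -1.17378817e-03,  4.78073061e-04,  4.45888726e-04]), 'effort': array([ 5.71173397e-03, -7.66550732e+01,  1.50218356e+00, -2.52933490e+01,
       -5.22798020e-02,  1.35923046e-02,  6.62951447e-05]), 'eef_pos': array([ 0.20221173, -0.69579775,  0.21785122]), 'orientation': array([-3.14022237e+00,  1.16771312e-04,  2.82871439e-01]), 'contact_force': array([1.06147686, 1.2326262 , 0.02333849]), 'ft_torque': array([-0.00131374, -0.00630891,  0.00244414]), 'finger_force': 0.0, 'opening': 0.09317028631752028}
```

View pics/top0.png

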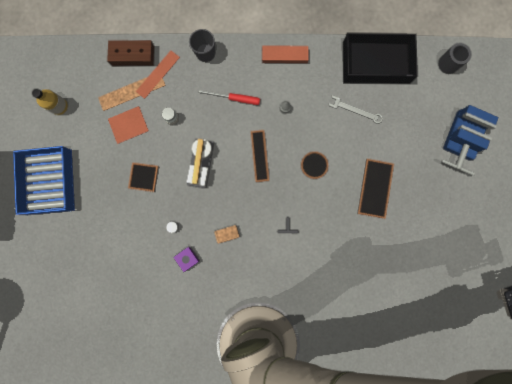

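View pics/scene0.png

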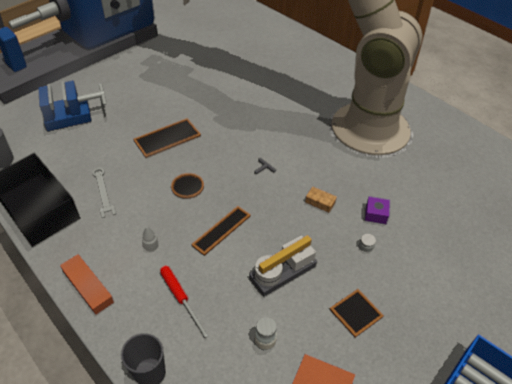

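The top view shows the stack at (200,163). The trays are bar (260,156), round (315,165), square (143,177) and plate (376,188). The jar is at (169,116) and the lathe centre at (286,106). Possible confusions:
- **Block:** purple block at (186,259); the right one is the light block in the stack at (198,180).
- **Jar:** small white pot at (172,228).
- **Bar or plate:** orange and brick pieces at (158,74) and (285,54).
- **Trays:** black box at (380,58).

Next I'll take a close crop of the stack and measure.

```bash
cat > m.py <<'E'
from h import *
def rect(P):
    (c,s,a)=cv2.minAreaRect((P[:,:2]*1000).astype(np.float32)); 
    if s[0]<s[1]: s=(s[1],s[0]); a+=90
    return np.round(c,1),np.round(s,1),round((a+90)%180-90,1)
E
python3 - <<'E'
from m import *
for n in('top','scene'):
    z=np.load('/tmp/%s.npz'%n);im,d=z['im'],z['d'];m=manip.camera_model(n);X=cloud(d,m)
    print(n,'bench z',np.nanmedian(X[300:330,120:180,2] if n=='top' else X[200:230,100:130,2]))
    hsv=cv2.cvtColor(im,cv2.COLOR_BGR2HSV)
    if n=='top':
        T=dict(bar=(260,156),bush=(315,165),block=(143,177),plate=(376,188))
        big=(120,200,162,203)
    else:
        T=dict(bar=(222,230),bush=(187,185),block=(357,312),plate=(168,137)); big=None
    dark=((im.max(2)<60)).astype(np.uint8)
    k,lab,st,ce=cv2.connectedComponentsWithStats(dark)
    for t,(u,v) in T.items():
        l=lab[v,u]; mk=lab==l
        print(t,l,mk.sum(),*rect(X[mk&~np.isnan(X[...,2])]),'z',np.nanmedian(X[mk][:,2]))
    # stack layers
    S=np.zeros(d.shape,bool)
    if n=='top': S[132:195,180:218]=1
    else: S[225:295,245:325]=1
    for a,b in((.076,.094),(.05,.068),(.014,.034)):
        mk=S&(X[...,2]>a)&(X[...,2]<b)
        print(a,mk.sum(),np.nanmedian(X[mk][:,2]),*rect(X[mk]))
    for nm,(u,v) in (dict(jar=(169,116),cen=(286,106),pot=(172,228)) if n=='top' else dict(jar=(265,330),cen=(149,238),pot=(367,241))).items():
        q=X[v-12:v+12,u-12:u+12].reshape(-1,3);q=q[q[:,2]>.02];print(nm,q.max(0).round(3),q.min(0).round(3))
    y0,x0=(125,170) if n=='top' else (220,235)
    c=im[y0:y0+80,x0:x0+100];cv2.imwrite('/tmp/c%s.png'%n,cv2.resize(c,(500,400),interpolation=cv2.INTER_CUBIC)[:300] if 0 else cv2.resize(c,(400,320),interpolation=cv2.INTER_CUBIC))
cv2.imwrite('pics/crop1.png',np.hstack([cv2.imread('/tmp/ctop.png'),cv2.imread('/tmp/cscene.png')]))
E
```

```text
top bench z -0.0016356449494524528
bar 13 406 [590.2  -1.5] [148.4  28.2] 6.0 z 0.0029420813090415
bush 23 391 [ 561.6 -176.9] [69.9 68.6] 16.7 z 0.003466349991595674
block 26 450 [519.8 370.3] [70.2 68.1] 81.9 z 0.0028565910551126006
plate 25 1158 [ 487.9 -371.3] [162.8  73. ] -9.9 z 0.003095669462692241
0.076 245 0.08267918423648668 [561.3 184.2] [133.1  17.3] -7.1
0.05 422 0.058775037662031404 [562.7 182.5] [137.6  59.9] -9.2
0.014 209 0.022268077618617266 [562.5 183.6] [147.1  61.2] -9.7
jar [0.728 0.301 0.076] [0.686 0.259 0.02 ]
cen [ 0.758 -0.066  0.068] [ 0.725 -0.095  0.02 ]
pot [0.38  0.286 0.038] [0.346 0.252 0.021]
scene bench z 0.001930672333673944
bar 70 536 [584.9  -0.8] [150.7  30.1] 5.7 z 0.0064505921025811985
bush 68 391 [ 557.5 -175.2] [69.1 69. ] 47.7 z 0.006295681823662802
block 81 893 [513.8 370.8] [71.7 70.8] 82.9 z 0.0063751086317305194
plate 54 816 [ 482.7 -372.9] [162.7  73.7] -10.5 z 0.0048322232708480906
0.076 494 0.08545719445823774 [558.9 188.3] [137.  19.] -6.2
0.05 715 0.06151968404675534 [561.4 187.6] [141.7  60.9] -8.4
0.014 622 0.025249898396084602 [560.8 189.4] [151.7  61.4] -9.1
jar [0.73  0.307 0.076] [0.688 0.265 0.021]
cen [ 0.761 -0.058  0.072] [ 0.725 -0.09   0.02 ]
pot [0.378 0.289 0.037] [0.342 0.255 0.02 ]
```

View pics/crop1.png

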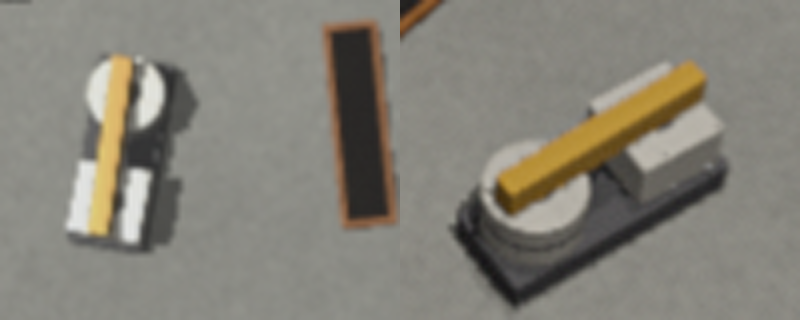

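The crop confirms the choice: brass bar on top, round hub at the far end (+x), light square block at the near end, dark plate beneath, nothing purple. Starting the move.

```bash
cat > go.py <<'E'
# usage: go.py x y z yaw_deg (mm): prints shares from the measured pose
import sys,numpy as np
from plant import manip
from scipy.spatial.transform import Rotation as Q
s=manip.sense(); R=Q.from_euler('xyz',s['orientation']); p=np.array(s['eef_pos'])
x,y,z,a=map(float,sys.argv[1:5])
G=Q.from_euler('xyz',[np.pi,0,np.radians(a)])
print('t',round(s['t'],1),'p',(p*1000).round(1),'ori',s['orientation'].round(4),'op',round(s['opening']*1e3,1),'j7',round(s['joint_positions'][6],2))
print('turn',((R.inv()*G).as_rotvec()/2).round(4),'shift',(R.inv().apply(np.array([x,y,z])/1000-p)/.2).round(3))
E
python3 -m crank '[[0,0,0.14,0.69,-0.58,0,60],[0,0,0.14,0.69,-0.58,0,60],[0,0,0.14,0.69,-0.58,0,60],[0,0,0.14,0.69,-0.58,0,60],[0,0,0.14,0.69,-0.58,0,60]]'
for i in 1 2 3; do :; done
python3 -m crank '[[0,0,0,0.32,-0.92,0,60],[0,0,0,0.32,-0.92,0,60],[0,0,0,0.32,-0.92,0,60],[0,0,0,0.32,-0.92,0,60],[0,0,0,0.32,-0.92,0,60]]'
python3 go.py 560 186 200 -6.6
```

```text
t: 0.72
eef_pos: [0.3021, -0.5468, 0.2186]
orientation: [3.141, 0.0, 0.003]
contact_force: [-0.8, -0.8, 0.1]
opening: 0.0598
finger_force: 0.0
t: 1.35
eef_pos: [0.3656, -0.3635, 0.2187]
orientation: [3.141, -0.0, 0.002]
contact_force: [-0.9, -0.2, 0.5]
opening: 0.06
finger_force: 0.0
t 1.4 p [ 365.6 -363.5  218.7] ori [ 3.1407e+00 -0.0000e+00  1.8000e-03] op 60.0 j7 -0.87
turn [ 0.0004 -0.      0.0585] shift [ 0.977 -2.746  0.091]
```

```bash
python3 -m crank '[[0,0,0,0.32,-0.92,0,60],[0,0,0,0.32,-0.92,0,60],[0,0,0,0.32,-0.92,0,60],[0,0,0,0.32,-0.92,0,60],[0,0,0,0.32,-0.92,0,60]]' >/dev/null
python3 -m crank '[[0,0,0,0.32,-0.92,0,50],[0,0,0,0.32,-0.92,0,50],[0,0,0,0.32,-0.92,0,50],[0,0,0,0.32,-0.92,0,50],[0,0,0,0.32,-0.92,0,50]]' >/dev/null
python3 -m crank '[[0,0,0.058,0.33,-0.91,0.4,50],[0,0,0.058,0.33,-0.91,0.4,50],[0,0,0.058,0.33,-0.91,0.4,50],[0,0,0.058,0.33,-0.91,0.4,50],[0,0,0.058,0.33,-0.91,0.4,50]]'
python3 go.py 560 186 69 -6.6
python3 -c "
from h import *
grab('scene','s1')"
```

```text
t: 3.22
eef_pos: [0.5586, 0.1865, 0.1379]
orientation: [3.14, 0.001, -0.115]
contact_force: [-0.8, -0.1, 0.4]
opening: 0.0499
finger_force: 0.0
t 3.2 p [558.6 186.5 137.9] ori [ 3.140e+00  1.100e-03 -1.145e-01] op 49.9 j7 -2.12
turn [0.0008 0.0005 0.0003] shift [0.007 0.001 0.344]
```

View pics/s1.png

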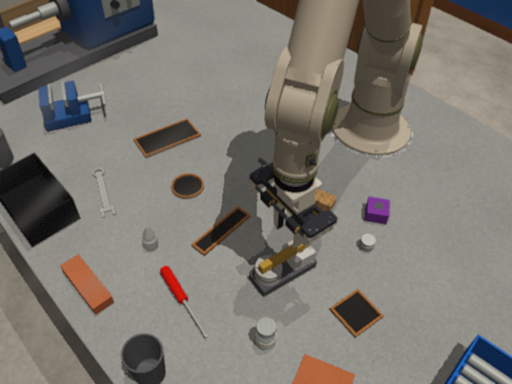

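The fingers sit over the middle of the bar at about (285,262), across its length. Descending and gripping.

```bash
python3 -m crank '[[0,0,0,0,0,0.15,50],[0,0,0,0,0,0.3,50],[0,0,0,0,0,0.345,50],[0,0,0,0,0,0.345,50],[0,0,0,0,0,0.345,50]]' 25
python3 -m crank '[[0,0,0,0,0,0,30],[0,0,0,0,0,0,20],[0,0,0,0,0,0,10],[0,0,0,0,0,0,10],[0,0,0,0,0,0,10]]' 25
python3 -c "
from plant import manip;print(manip.sense()['eef_pos'],manip.sense()['contact_force'])"
python3 -m crank '[[0,0,0,0,0,-0.1,10],[0,0,0,0,0,-0.3,10],[0,0,0,0,0,-0.3,10],[0,0,0,0,0,-0.3,10],[0,0,0,0,0,-0.3,10]]'
python3 go.py 587.5 -1 60 5.9
python3 - <<'E'
from m import *
im,d,m=grab('scene','s2')
X=cloud(d,m);S=np.zeros(d.shape,bool);S[205:300,240:330]=1
for a,b in((.054,.068),(.016,.034)):
    mk=S&(X[...,2]>a)&(X[...,2]<b)
    print(a,mk.sum(),np.nanmedian(X[mk][:,2]),*rect(X[mk]))
cv2.imwrite('pics/s2c.png',cv2.resize(im[190:310,220:350],(650,600),interpolation=2))
E
```

```text
t: 3.9
eef_pos: [0.5591, 0.1879, 0.0709]
orientation: [-3.141, -0.001, -0.114]
contact_force: [-0.3, -0.2, 0.1]
opening: 0.0501
finger_force: 0.0
t: 4.53
eef_pos: [0.5583, 0.188, 0.0697]
orientation: [3.141, 0.0, -0.113]
contact_force: [-0.3, -1.8, 3.7]
opening: 0.0158
finger_force: 25.0
[0.55827164 0.18801361 0.06965538] [-0.33113787 -1.83575049  3.68736643]
t: 5.15
eef_pos: [0.5575, 0.1882, 0.1282]
orientation: [3.141, 0.002, -0.113]
contact_force: [0.4, -0.0, -3.6]
opening: 0.0158
finger_force: 25.0
t 5.2 p [557.5 188.2 128.2] ori [ 3.1405e+00  2.0000e-03 -1.1290e-01] op 15.8 j7 -2.12
turn [ 0.0004  0.0011 -0.1079] shift [0.256 0.923 0.342]
0.054 943 0.06163329310230525 [561.2 186.6] [142.   59.3] -7.3
0.016 676 0.025229460840377194 [492.5 180.4] [300.   98.7] 7.3
```

View pics/s2c.png

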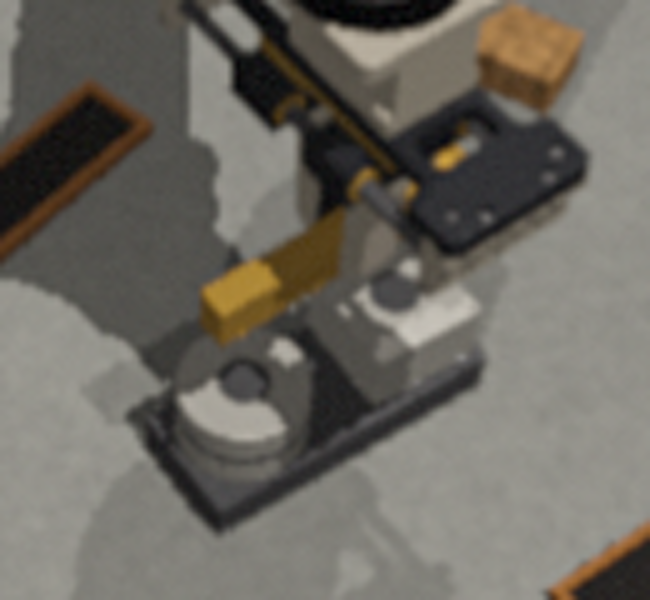

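The bar is held clear; hub at (240,400) and block at (420,320) in the crop still stand on the plate. Carrying the bar to its tray.

```bash
python3 -m crank '[[0,0,-0.02,0.05,0.2,0,10],[0,0,-0.05,0.12,0.45,0,10],[0,0,-0.08,0.2,0.7,0,10],[0,0,-0.108,0.25,0.923,0,10],[0,0,-0.108,0.25,0.923,0,10]]'
python3 -m crank '[[0,0,0,0,0,0.1,10],[0,0,0,0,0,0.2,10],[0,0,0,0,0,0.25,10],[0,0,0,0,0,0.25,10],[0,0,0,0,0,0.25,10]]'
python3 go.py 586.5 -1 14 5.9
python3 - <<'E'
from h import *
im,d,m=grab('scene','s3')
cv2.imwrite('pics/s3c.png',cv2.resize(im[150:290,150:300],(600,560),interpolation=2))
E
```

```text
t: 5.82
eef_pos: [0.5868, -0.006, 0.1286]
orientation: [3.14, 0.002, 0.096]
contact_force: [0.1, 0.5, -2.4]
opening: 0.0156
finger_force: 25.0
t: 6.45
eef_pos: [0.5875, -0.0003, 0.08]
orientation: [-3.142, -0.001, 0.103]
contact_force: [0.4, -0.5, -3.3]
opening: 0.0159
finger_force: 25.0
t 6.5 p [ 5.875e+02 -3.000e-01  8.000e+01] ori [-3.1416e+00 -5.0000e-04  1.0310e-01] op 15.9 j7 -1.67
turn [-0.     -0.0003  0.0001] shift [-0.006  0.003  0.33 ]
```

View pics/s3c.png

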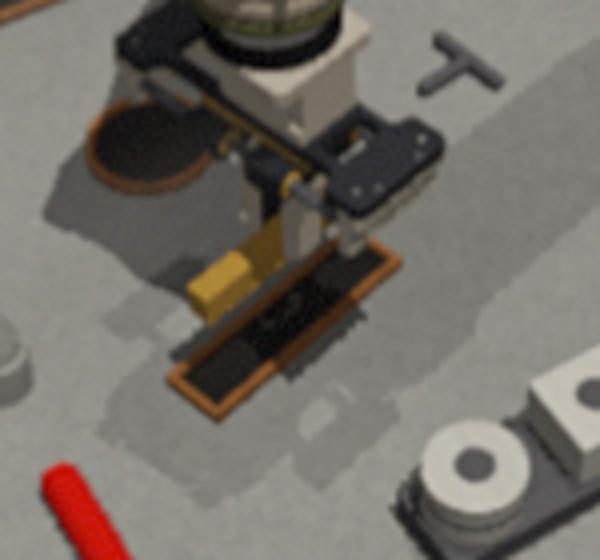

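The bar is above its tray (tray centre around (285,330) in the crop), aligned with it. Lowering.

```bash
python3 -m crank '[[0,0,0,0,0,0.1,10],[0,0,0,0,0,0.2,10],[0,0,0,0,0,0.27,10],[0,0,0,0,0,0.3,10],[0,0,0,0,0,0.31,10]]'
python3 -m crank '[[0,0,0,0,0,0.005,10],[0,0,0,0,0,0.01,10],[0,0,0,0,0,0.015,10],[0,0,0,0,0,0.02,10],[0,0,0,0,0,0.02,10]]'
python3 go.py 586.5 -1 14 5.9
```

```text
t: 7.12
eef_pos: [0.5873, -0.0006, 0.0176]
orientation: [3.142, -0.0, 0.103]
contact_force: [0.6, 0.2, -2.5]
opening: 0.016
finger_force: 25.0
t: 7.75
eef_pos: [0.5873, -0.0007, 0.0137]
orientation: [3.142, -0.0, 0.103]
contact_force: [0.4, -0.4, -1.6]
opening: 0.0155
finger_force: 25.0
t 7.8 p [587.3  -0.7  13.7] ori [ 3.1416e+00 -1.0000e-04  1.0280e-01] op 15.5 j7 -1.69
turn [ 0.     -0.0001 -0.0001] shift [-0.004  0.001 -0.002]
```

```bash
python3 -m crank '[[0,0,0,0,0,0.004,10],[0,0,0,0,0,0.006,10],[0,0,0,0,0,0.006,20],[0,0,0,0,0,0.006,32],[0,0,0,0,0,0.006,32]]'
python3 -m crank '[[0,0,0,0,0,-0.1,32],[0,0,0,0,0,-0.3,32],[0,0,0,0,0,-0.55,32],[0,0,0,0,0,-0.55,32],[0,0,0,0,0,-0.55,32]]'
python3 - <<'E'
from m import *
for n in('top','scene'):
    im,d,m=grab(n,n+'4');X=cloud(d,m);u=X[...,0];v=X[...,1];w=X[...,2]
    R=(u>.44)&(u<.68)&(v>.13)&(v<.24)
    mk=R&(w>.05)&(w<.068)
    k,lab=cv2.connectedComponents(mk.astype(np.uint8))
    print(n)
    for l in range(1,k):
        if (lab==l).sum()>60: print('part',(lab==l).sum(),*rect(X[lab==l]))
    for xs in((.58,1),(0,.545)):
        mm=mk&(u>xs[0])&(u<xs[1]); print('split',mm.sum(),*rect(X[mm]))
    mk=R&(w>.016)&(w<.034);print('plate',*rect(X[mk]))
    hs=cv2.cvtColor(im,cv2.COLOR_BGR2HSV)
    y=(hs[...,0]>15)&(hs[...,0]<30)&(hs[...,1]>140)&(w<.05)&(abs(v)<.06)&(u>.48)&(u<.7); print('bar',y.sum(),*rect(X[y]),np.nanmedian(w[y]))
E
python3 go.py 602 180 128 -9.2
```

```text
t: 8.38
eef_pos: [0.5873, -0.0006, 0.0123]
orientation: [-3.142, -0.0, 0.103]
contact_force: [-0.5, -0.2, -0.2]
opening: 0.0312
finger_force: 0.0
t: 9.0
eef_pos: [0.5869, -0.0007, 0.1221]
orientation: [3.142, 0.0, 0.103]
contact_force: [-0.7, 0.1, -0.3]
opening: 0.0317
finger_force: 0.0
top
part 299 [601.6 175.5] [57.9 57.1] 42.7
part 336 [522.3 187.7] [56.4 56.1] 80.3
split 273 [606.2 175.9] [58.8 51.1] -87.8
split 314 [521.4 187.6] [56.3 55.3] 81.1
plate [562.4 183.3] [146.8  60.9] -9.0
bar 0 [0. 0.] [0. 0.] 0.0 nan
scene
part 599 [518.8 193.1] [59.2 58.5] 79.8
part 563 [602.  179.9] [61.3 57.1] 45.8
split 531 [606.6 181.8] [60.6 52.7] -89.1
split 545 [518.4 193.1] [58.9 58.4] 80.9
plate [561.5 188.2] [150.1  64.1] -8.3
bar 584 [582.8  -3.4] [149.   33.1] 4.2 0.027004716205594304
t 9.1 p [586.4  -0.7 121.1] ori [-3.1415e+00  2.1000e-03  1.0290e-01] op 32.1 j7 -1.66
turn [1.000e-04 1.100e-03 1.317e-01] shift [ 0.17  -0.891 -0.035]
  return np.nanmean(a, axis, out=out, keepdims=keepdims)
```

View pics/scene4.png

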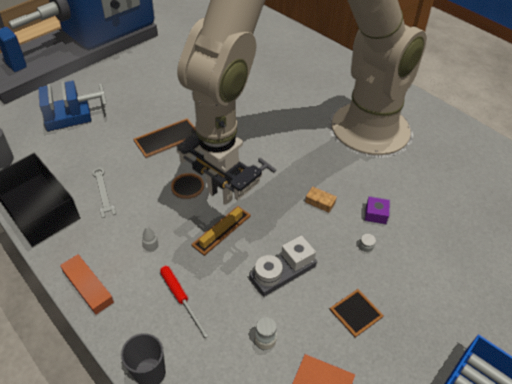

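The bar lies in its tray at (221,230); hub at (267,268) and block at (298,250) are undisturbed. Now the hub.

```bash
python3 -m crank '[[0,0,0.03,0.04,-0.2,0,85],[0,0,0.06,0.08,-0.45,0,85],[0,0,0.1,0.13,-0.7,0,85],[0,0,0.13,0.17,-0.88,0,85],[0,0,0.13,0.17,-0.88,0,85]]' 30
python3 -m crank '[[0,0,0,0,0,0,85],[0,0,0,0,0,0,85],[0,0,0,0,0,0,85],[0,0,0,0,0,0,85],[0,0,0,0,0,0,85]]' >/dev/null
python3 go.py 601.8 177.7 36 -9
```

```text
t: 9.72
eef_pos: [0.602, 0.1821, 0.1206]
orientation: [-3.141, 0.002, -0.152]
contact_force: [0.3, -0.6, 0.1]
opening: 0.0771
finger_force: 0.0
t 10.3 p [603.1 177.6 122.5] ori [-3.1415e+00 -1.0000e-04 -1.5750e-01] op 85.2 j7 -2.11
turn [-0.     -0.0001 -0.0002] shift [-0.006  0.001  0.433]
```

```bash
python3 -m crank '[[0,0,0,-0.006,0,0.15,85],[0,0,0,-0.006,0,0.3,85],[0,0,0,-0.006,0,0.4,85],[0,0,0,-0.006,0,0.433,85],[0,0,0,-0.006,0,0.433,85]]' 25
python3 -m crank '[[0,0,0,0,0,0,70],[0,0,0,0,0,0,62],[0,0,0,0,0,0,55],[0,0,0,0,0,0,50],[0,0,0,0,0,0,50]]' 25
python3 -m crank '[[0,0,0,0,0,-0.1,50],[0,0,0,0,0,-0.3,50],[0,0,0,0,0,-0.45,50],[0,0,0,0,0,-0.45,50],[0,0,0,0,0,-0.45,50]]'
python3 go.py 559.5 -176 125 0
```

```text
t: 10.98
eef_pos: [0.6019, 0.1781, 0.0358]
orientation: [3.141, 0.0, -0.157]
contact_force: [-0.5, 0.6, -0.6]
opening: 0.0853
finger_force: 0.0
t: 11.6
eef_pos: [0.6021, 0.1783, 0.0364]
orientation: [-3.141, -0.001, -0.157]
contact_force: [-0.8, -0.2, 6.4]
opening: 0.0594
finger_force: 25.0
t: 12.22
eef_pos: [0.6012, 0.1779, 0.1255]
orientation: [3.141, 0.001, -0.157]
contact_force: [0.1, -0.0, -2.5]
opening: 0.0597
finger_force: 25.0
t 12.2 p [601.2 177.9 125.5] ori [ 3.1412e+00  7.0000e-04 -1.5720e-01] op 59.7 j7 -2.11
turn [ 0.0002  0.0004 -0.0786] shift [0.071 1.78  0.003]
```

```bash
python3 -m crank '[[0,0,0,0.01,0.2,0,50],[0,0,0,0.02,0.45,0,50],[0,0,0,0.03,0.7,0,50],[0,0,0,0.035,0.89,0,50],[0,0,0,0.035,0.89,0,50]]'
python3 -m crank '[[0,0,-0.02,0.01,0.2,0,50],[0,0,-0.05,0.02,0.45,0,50],[0,0,-0.07,0.03,0.7,0,50],[0,0,-0.078,0.035,0.89,0,50],[0,0,-0.078,0.035,0.89,0,50]]'
python3 -m crank '[[0,0,0,0,0,0,50],[0,0,0,0,0,0.1,50],[0,0,0,0,0,0.2,50],[0,0,0,0,0,0.25,50],[0,0,0,0,0,0.25,50]]'
python3 go.py 559.5 -176 16 0
python3 - <<'E'
from h import *
im,d,m=grab('scene','s5')
cv2.imwrite('pics/s5c.png',cv2.resize(im[90:250,110:290],(675,600),interpolation=2))
E
```

```text
t: 12.85
eef_pos: [0.5793, -0.0029, 0.1245]
orientation: [3.139, 0.003, -0.163]
contact_force: [-0.2, 0.8, -3.2]
opening: 0.0597
finger_force: 25.0
t: 13.48
eef_pos: [0.5588, -0.1784, 0.1247]
orientation: [3.141, 0.002, -0.005]
contact_force: [1.0, 1.2, -3.0]
opening: 0.0594
finger_force: 25.0
t: 14.1
eef_pos: [0.5598, -0.1743, 0.0751]
orientation: [-3.141, 0.001, 0.001]
contact_force: [0.7, 0.3, -2.3]
opening: 0.0598
finger_force: 25.0
t 14.1 p [ 559.8 -174.3   75.1] ori [-3.1409e+00  1.4000e-03  6.0000e-04] op 59.8 j7 -1.47
turn [-0.0004  0.0007  0.0003] shift [-0.001  0.009  0.296]
```

View pics/s5c.png

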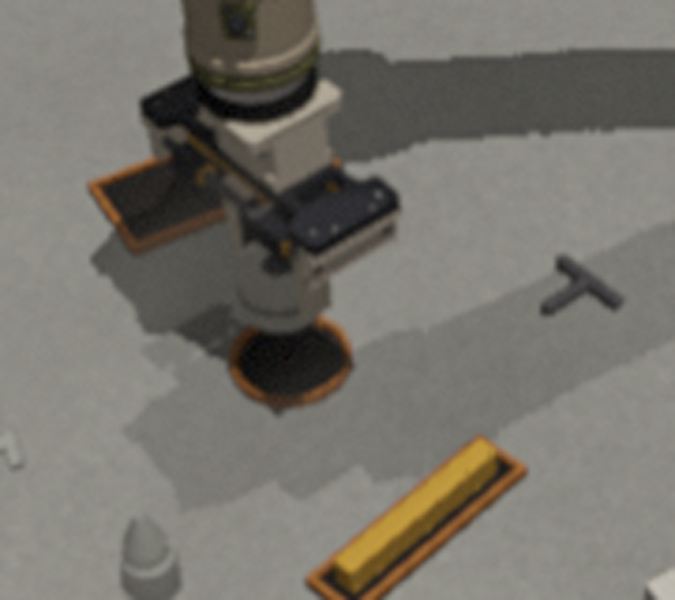

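The hub hangs upright above its round tray (crop (290,360)); the bar lies flat in its tray at (415,520).

```bash
python3 -m crank '[[0,0,0,0,0.01,0.1,50],[0,0,0,0,0.01,0.2,50],[0,0,0,0,0.01,0.25,50],[0,0,0,0,0.01,0.27,50],[0,0,0,0,0.01,0.28,50]]'
python3 -m crank '[[0,0,0,0,0,0.005,50],[0,0,0,0,0,0.01,50],[0,0,0,0,0,0.014,50],[0,0,0,0,0,0.017,50],[0,0,0,0,0,0.02,50]]'
python3 -m crank '[[0,0,0,0,0,0,50],[0,0,0,0,0,0,65],[0,0,0,0,0,0,80],[0,0,0,0,0,0,80],[0,0,0,0,0,0,80]]'
python3 -m crank '[[0,0,0,0,0,-0.1,80],[0,0,0,0,0,-0.3,80],[0,0,0,0,0,-0.5,80],[0,0,0,0,0,-0.55,85],[0,0,0,0,0,-0.55,85]]'
python3 go.py 520.5 190.4 125 -9.6
```

```text
t: 14.78
eef_pos: [0.5602, -0.1777, 0.0202]
orientation: [3.141, -0.001, -0.001]
contact_force: [-0.0, 0.6, -2.7]
opening: 0.0594
finger_force: 25.0
t: 15.4
eef_pos: [0.5599, -0.1778, 0.0163]
orientation: [3.141, -0.0, -0.001]
contact_force: [-2.3, 0.7, 11.0]
opening: 0.0595
finger_force: 25.0
t: 16.02
eef_pos: [0.5599, -0.1777, 0.0157]
orientation: [3.142, 0.0, -0.001]
contact_force: [-0.4, -0.4, -0.6]
opening: 0.0796
finger_force: 0.0
t: 16.65
eef_pos: [0.56, -0.1778, 0.1261]
orientation: [3.141, -0.001, -0.001]
contact_force: [0.6, -0.2, -0.8]
opening: 0.0851
finger_force: 0.0
t 16.6 p [ 560.  -177.8  126.1] ori [ 3.1413e+00 -1.0000e-03 -1.3000e-03] op 85.1 j7 -1.45
turn [ 0.0001 -0.0005  0.0831] shift [-0.2   -1.841  0.005]
```

```bash
python3 -m crank '[[0,0,0,-0.02,-0.25,0,85],[0,0,0,-0.05,-0.5,0,85],[0,0,0,-0.08,-0.75,0,85],[0,0,0,-0.1,-0.92,0,85],[0,0,0,-0.1,-0.92,0,85]]'
python3 -m crank '[[0,0,0.02,-0.02,-0.25,0,85],[0,0,0.05,-0.05,-0.5,0,85],[0,0,0.083,-0.08,-0.75,0,85],[0,0,0.083,-0.1,-0.92,0,85],[0,0,0.083,-0.1,-0.92,0,85]]'
python3 -m crank '[[0,0,0,0,0,0.05,85],[0,0,0,0,0,0.1,85],[0,0,0,0,0,0.1,85],[0,0,0,0,0,0.1,85],[0,0,0,0,0,0.1,85]]'
python3 go.py 520.5 190.4 36 -9.6
```

```text
t: 17.27
eef_pos: [0.539, 0.0095, 0.1243]
orientation: [-3.141, 0.003, 0.004]
contact_force: [0.7, -0.6, 0.4]
opening: 0.0848
finger_force: 0.0
t: 17.9
eef_pos: [0.5197, 0.1923, 0.1245]
orientation: [3.141, 0.001, -0.163]
contact_force: [-0.2, -0.3, 0.6]
opening: 0.0848
finger_force: 0.0
t: 18.52
eef_pos: [0.5205, 0.1901, 0.106]
orientation: [-3.141, -0.0, -0.168]
contact_force: [-0.2, -0.2, -0.9]
opening: 0.0847
finger_force: 0.0
t 18.5 p [520.5 190.1 106. ] ori [-3.1414e+00 -3.0000e-04 -1.6760e-01] op 84.7 j7 -2.19
turn [-0.0001 -0.0002 -0.    ] shift [-0.    -0.001  0.35 ]
```

```bash
python3 -m crank '[[0,0,0,0,0,0.12,85],[0,0,0,0,0,0.24,85],[0,0,0,0,0,0.32,85],[0,0,0,0,0,0.35,85],[0,0,0,0,0,0.35,85]]' 25
python3 -m crank '[[0,0,0,0,0,0,70],[0,0,0,0,0,0,60],[0,0,0,0,0,0,52],[0,0,0,0,0,0,46],[0,0,0,0,0,0,46]]' 25
python3 -m crank '[[0,0,0,0,0,-0.1,46],[0,0,0,0,0,-0.3,46],[0,0,0,0,0,-0.45,46],[0,0,0,0,0,-0.45,46],[0,0,0,0,0,-0.45,46]]'
python3 go.py 517 370.5 125 -7.5
```

```text
t: 19.15
eef_pos: [0.5203, 0.1903, 0.0358]
orientation: [3.141, 0.0, -0.167]
contact_force: [-0.2, 0.0, 0.3]
opening: 0.0848
finger_force: 0.0
t: 19.77
eef_pos: [0.5204, 0.1904, 0.0361]
orientation: [-3.141, -0.0, -0.167]
contact_force: [-0.2, -1.5, 5.1]
opening: 0.0559
finger_force: 25.0
t: 20.4
eef_pos: [0.5197, 0.1901, 0.1248]
orientation: [3.141, 0.001, -0.167]
contact_force: [0.3, 0.2, -3.5]
opening: 0.0559
finger_force: 25.0
t 20.4 p [519.7 190.1 124.8] ori [ 3.1409e+00  1.1000e-03 -1.6710e-01] op 55.9 j7 -2.19
turn [ 0.0003  0.0006 -0.0181] shift [-0.163 -0.887 -0.002]
```

```bash
python3 -m crank '[[0,0,0,-0.04,-0.2,0,46],[0,0,-0.01,-0.08,-0.45,0,46],[0,0,-0.018,-0.12,-0.7,0,46],[0,0,-0.018,-0.163,-0.887,0,46],[0,0,-0.018,-0.163,-0.887,0,46]]'
python3 -m crank '[[0,0,0,0,0,0,46],[0,0,0,0,0,0.1,46],[0,0,0,0,0,0.2,46],[0,0,0,0,0,0.25,46],[0,0,0,0,0,0.25,46]]'
python3 go.py 517 370.5 16 -7.5
python3 - <<'E'
from h import *
im,d,m=grab('scene','s6')
cv2.imwrite('pics/s6c.png',cv2.resize(im[190:350,230:410],(675,600),interpolation=2))
E
```

```text
t: 21.02
eef_pos: [0.5156, 0.3745, 0.1234]
orientation: [3.141, 0.003, -0.126]
contact_force: [-0.6, 0.1, -3.4]
opening: 0.0562
finger_force: 25.0
t: 21.65
eef_pos: [0.5176, 0.3694, 0.075]
orientation: [3.14, 0.001, -0.132]
contact_force: [0.1, -0.4, -2.7]
opening: 0.0557
finger_force: 25.0
t 21.6 p [517.6 369.4  75. ] ori [ 3.140e+00  1.200e-03 -1.324e-01] op 55.7 j7 -2.4
turn [ 0.0008  0.0006 -0.0007] shift [-0.003 -0.005  0.295]
```

View pics/s6c.png

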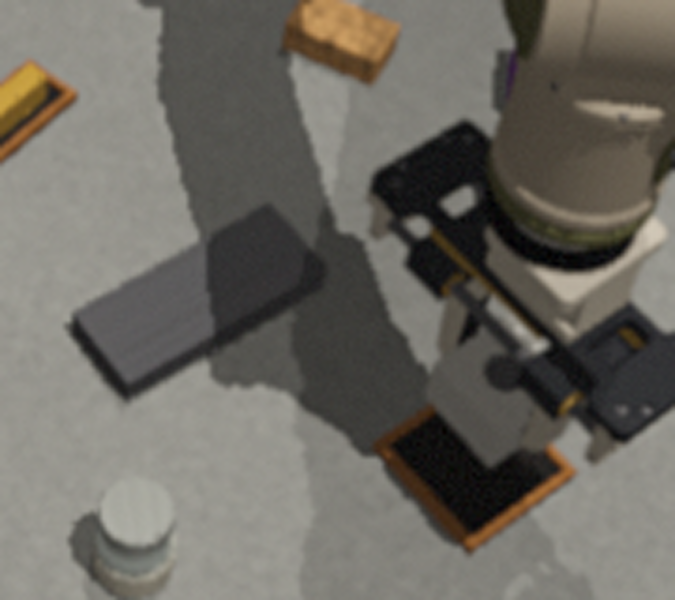

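The block hangs upright and square over its tray (crop (475,475)); the plate is bare at (200,300). Lowering, then measuring the plate again once the arm is clear.

```bash
python3 -m crank '[[0,0,0,0,0,0.1,46],[0,0,0,0,0,0.2,46],[0,0,0,0,0,0.25,46],[0,0,0,0,0,0.27,46],[0,0,0,0,0,0.28,46]]'
python3 -m crank '[[0,0,0,0,0,0.005,46],[0,0,0,0,0,0.01,46],[0,0,0,0,0,0.014,46],[0,0,0,0,0,0.016,46],[0,0,0,0,0,0.018,46]]'
python3 -m crank '[[0,0,0,0,0,0,46],[0,0,0,0,0,0,60],[0,0,0,0,0,0,74],[0,0,0,0,0,0,74],[0,0,0,0,0,0,74]]'
python3 -m crank '[[0,0,0,0,0,-0.1,74],[0,0,0,0,0,-0.3,74],[0,0,0,0,0,-0.5,74],[0,0,0,0,0,-0.55,85],[0,0,0,0,0,-0.55,85]]'
python3 - <<'E'
from m import *
for n in('top','scene'):
    im,d,m=grab(n);X=cloud(d,m);u=X[...,0];v=X[...,1];w=X[...,2]
    mk=(u>.44)&(u<.68)&(v>.13)&(v<.24)&(w>.016)&(w<.034);print('plate',mk.sum(),*rect(X[mk]))
E
python3 go.py 562 185.8 80 -9
```

```text
t: 22.32
eef_pos: [0.5177, 0.3708, 0.0196]
orientation: [3.142, 0.0, -0.131]
contact_force: [0.2, -0.4, -3.2]
opening: 0.056
finger_force: 25.0
t: 22.95
eef_pos: [0.5177, 0.3707, 0.0162]
orientation: [-3.142, -0.0, -0.131]
contact_force: [-0.1, 1.1, -2.9]
opening: 0.056
finger_force: 25.0
t: 23.58
eef_pos: [0.5177, 0.3707, 0.0163]
orientation: [-3.141, -0.0, -0.131]
contact_force: [0.5, 0.3, 0.3]
opening: 0.074
finger_force: 0.0
t: 24.2
eef_pos: [0.5179, 0.3709, 0.1274]
orientation: [-3.14, -0.001, -0.131]
contact_force: [-0.3, -0.1, -0.3]
opening: 0.0844
finger_force: 0.0
plate 886 [562.8 184.5] [147.   61.2] -9.2
plate 1600 [560.7 188.3] [152.8  64.4] -9.1
t 24.3 p [517.1 370.4 125.5] ori [ 3.1407e+00  9.0000e-04 -1.3100e-01] op 84.9 j7 -2.4
turn [0.0004 0.0004 0.013 ] shift [0.343 0.885 0.228]
```

```bash
python3 -m crank '[[0,0,0,0.08,0.2,0,85],[0,0,0.013,0.16,0.45,0,85],[0,0,0.013,0.25,0.7,0.05,85],[0,0,0.013,0.343,0.885,0.1,85],[0,0,0.013,0.343,0.885,0.228,85]]'
python3 -m crank '[[0,0,0,0,0,0,85],[0,0,0,0,0,0,85],[0,0,0,0,0,0,85],[0,0,0,0,0,0,85],[0,0,0,0,0,0,85]]'
python3 go.py 561.7 186.2 9 -9.1
```

```text
t: 24.92
eef_pos: [0.5637, 0.1817, 0.0797]
orientation: [3.14, -0.001, -0.163]
contact_force: [0.7, 1.1, 0.4]
opening: 0.0851
finger_force: 0.0
t: 25.55
eef_pos: [0.5626, 0.1866, 0.081]
orientation: [-3.141, -0.001, -0.157]
contact_force: [1.0, 0.7, -0.6]
opening: 0.0852
finger_force: 0.0
t 25.6 p [562.6 186.6  81. ] ori [-3.1413e+00 -5.0000e-04 -1.5670e-01] op 85.2 j7 -2.15
turn [-0.0002 -0.0003  0.001 ] shift [-0.005  0.003  0.36 ]
```

```bash
python3 -m crank '[[0,0,0,-0.005,0.003,0.12,85],[0,0,0,-0.005,0.003,0.24,85],[0,0,0,-0.005,0.003,0.32,85],[0,0,0,-0.005,0.003,0.36,85],[0,0,0,-0.005,0.003,0.36,85]]' 40
python3 -m crank '[[0,0,0,0,0,0,70],[0,0,0,0,0,0,62],[0,0,0,0,0,0,55],[0,0,0,0,0,0,50],[0,0,0,0,0,0,50]]' 40
python3 -m crank '[[0,0,0,0,0,-0.1,50],[0,0,0,0,0,-0.25,50],[0,0,0,0,0,-0.4,50],[0,0,0,0,0,-0.5,50],[0,0,0,0,0,-0.5,50]]'
python3 go.py 485 -372 110 -10.2
```

```text
t: 26.18
eef_pos: [0.5614, 0.1858, 0.0084]
orientation: [3.141, 0.0, -0.157]
contact_force: [-0.0, 0.2, -0.0]
opening: 0.0849
finger_force: 0.0
t: 26.8
eef_pos: [0.5618, 0.186, 0.0091]
orientation: [-3.141, -0.001, -0.157]
contact_force: [-1.2, 0.3, 5.8]
opening: 0.0594
finger_force: 40.0
t: 27.42
eef_pos: [0.5618, 0.1858, 0.1094]
orientation: [-3.141, -0.001, -0.157]
contact_force: [0.0, 0.3, -4.7]
opening: 0.0595
finger_force: 40.0
t 27.4 p [561.8 185.8 109.4] ori [-3.1409e+00 -1.3000e-03 -1.5730e-01] op 59.5 j7 -2.14
turn [-0.0004 -0.0007  0.0104] shift [ 0.058  2.815 -0.005]
```

```bash
python3 -m crank '[[0,0,0,0,0.2,0,50],[0,0,0,0.01,0.45,0,50],[0,0,0,0.015,0.7,0,50],[0,0,0,0.02,0.94,0,50],[0,0,0,0.02,0.94,0,50]]'
python3 -m crank '[[0,0,0,0,0.2,0,50],[0,0,0,0.01,0.45,0,50],[0,0,0,0.015,0.7,0,50],[0,0,0,0.02,0.94,0,50],[0,0,0,0.02,0.94,0,50]]'
python3 -m crank '[[0,0,0,0,0.2,0,50],[0,0,0.01,0.01,0.45,0,50],[0,0,0.01,0.015,0.7,0,50],[0,0,0.01,0.02,0.935,0,50],[0,0,0.01,0.02,0.935,0,50]]'
python3 -m crank '[[0,0,0,0,0,0,50],[0,0,0,0,0,0.1,50],[0,0,0,0,0,0.2,50],[0,0,0,0,0,0.2,50],[0,0,0,0,0,0.2,50]]'
python3 go.py 485 -372 13 -10.2
python3 - <<'E'
from h import *
im,d,m=grab('scene','s7')
cv2.imwrite('pics/s7c.png',cv2.resize(im[50:250,100:290],(570,600),interpolation=2))
E
```

```text
t: 28.05
eef_pos: [0.534, -0.0053, 0.1072]
orientation: [3.139, 0.003, -0.164]
contact_force: [0.7, 1.1, -5.0]
opening: 0.0596
finger_force: 40.0
t: 28.68
eef_pos: [0.5091, -0.1905, 0.1074]
orientation: [3.14, 0.002, -0.163]
contact_force: [-0.4, 1.3, -5.4]
opening: 0.0599
finger_force: 40.0
t: 29.3
eef_pos: [0.4841, -0.3752, 0.1073]
orientation: [3.141, 0.001, -0.182]
contact_force: [0.2, -0.0, -4.1]
opening: 0.0598
finger_force: 40.0
t: 29.92
eef_pos: [0.486, -0.371, 0.069]
orientation: [-3.141, -0.0, -0.175]
contact_force: [-0.1, 0.0, -4.1]
opening: 0.0597
finger_force: 40.0
t 29.9 p [ 486. -371.   69.] ori [-3.1412e+00 -2.0000e-04 -1.7550e-01] op 59.7 j7 -1.29
turn [-0.0002 -0.0001  0.0013] shift [-0.004  0.006  0.28 ]
```

View pics/s7c.png

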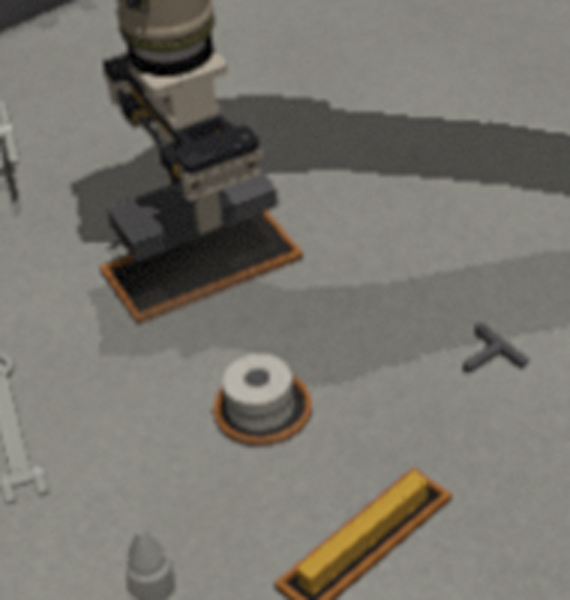

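The plate hangs level above its tray (crop (200,265)); hub (258,395) and bar (365,530) sit inside their trays. Lowering.

```bash
python3 -m crank '[[0,0,0,-0.004,0.006,0.1,50],[0,0,0,-0.004,0.006,0.2,50],[0,0,0,-0.004,0.006,0.24,50],[0,0,0,-0.004,0.006,0.255,50],[0,0,0,-0.004,0.006,0.263,50]]'
python3 -m crank '[[0,0,0,0,0,0.005,50],[0,0,0,0,0,0.01,50],[0,0,0,0,0,0.014,50],[0,0,0,0,0,0.017,50],[0,0,0,0,0,0.019,50]]'
python3 go.py 485 -372 13 -10.2
```

```text
t: 30.6
eef_pos: [0.4846, -0.3734, 0.0166]
orientation: [3.141, -0.001, -0.177]
contact_force: [0.3, 0.5, -4.6]
opening: 0.0595
finger_force: 40.0
t: 31.22
eef_pos: [0.4842, -0.3732, 0.0131]
orientation: [3.141, -0.0, -0.177]
contact_force: [-2.6, 1.2, 10.3]
opening: 0.0595
finger_force: 40.0
t 31.2 p [ 484.2 -373.2   13.1] ori [ 3.1413e+00 -3.0000e-04 -1.7730e-01] op 59.5 j7 -1.3
turn [ 0.0001 -0.0002  0.0003] shift [ 0.003 -0.007  0.   ]
```

```bash
python3 -m crank '[[0,0,0,0,0,0,50],[0,0,0,0,0,0,65],[0,0,0,0,0,0,76],[0,0,0,0,0,0,76],[0,0,0,0,0,0,76]]'
python3 -m crank '[[0,0,0,0,0,-0.1,76],[0,0,0,0,0,-0.3,76],[0,0,0,0,0,-0.5,76],[0,0,0,0,0,-0.8,76],[0,0,0,0,0,-0.9,76]]'
python3 -m crank '[[0,0,0,0,0.3,0,76],[0,0,0,0,0.6,0,76],[0,0,0,0,0.9,0,76],[0,0,0,0,0.9,0,76],[0,0,0,0,0.9,0,76]]'
python3 - <<'E'
from m import *
a=[]
for n in('top','scene'):
    im,d,m=grab(n,n+'9');X=cloud(d,m);a.append(im);u,v,w=X[...,0],X[...,1],X[...,2]
    for nm,(cx,cy,r,lo) in dict(bar=(.587,-.001,.09,.018),hub=(.56,-.176,.05,.03),block=(.517,.37,.05,.03),plate=(.485,-.372,.1,.018)).items():
        mk=(np.hypot(u-cx,v-cy)<r)&(w>lo)&(w<.06); q=X[mk]; print(n,nm,*rect(q),'z',np.percentile(q[:,2],[10,50,90]).round(4))
    for nm,(cx,cy) in dict(jar=(.708,.283),cen=(.742,-.077)).items():
        mk=(np.hypot(u-cx,v-cy)<.05)&(w>.02)&(w<.09);q=X[mk];print(nm,q.max(0).round(3),q.min(0).round(3))
cv2.imwrite('pics/fin.png',np.vstack([cv2.resize(a[0][30:280,90:430],(680,500),interpolation=2)]))
E
```

```text
t: 31.85
eef_pos: [0.4842, -0.3732, 0.0122]
orientation: [3.142, -0.0, -0.177]
contact_force: [-0.2, 0.3, 1.4]
opening: 0.0759
finger_force: 0.0
t: 32.48
eef_pos: [0.4853, -0.374, 0.1974]
orientation: [3.139, -0.006, -0.177]
contact_force: [-0.1, -0.6, 0.1]
opening: 0.0757
finger_force: 0.0
t: 33.1
eef_pos: [0.4524, -0.5497, 0.193]
orientation: [-3.141, -0.0, -0.177]
contact_force: [0.9, 0.8, -0.2]
opening: 0.0755
finger_force: 0.0
top bar [589.6  -3.2] [131.9  16. ] 5.7 z [0.023  0.0269 0.0307]
top hub [ 561.6 -178.7] [54.8 53.9] 45.4 z [0.035  0.0389 0.0425]
top block [518.1 369. ] [57.7 53.4] 82.3 z [0.0347 0.0383 0.0424]
top plate [ 485.1 -373.8] [148.   61.7] -10.4 z [0.0229 0.0267 0.0307]
jar [0.727 0.301 0.075] [0.686 0.259 0.02 ]
cen [ 0.757 -0.066  0.067] [ 0.726 -0.095  0.022]
scene bar [588.6   1.3] [137.4  20.1] 5.0 z [0.0216 0.029  0.0318]
scene hub [ 560.2 -175.2] [59.9 59.8] -73.3 z [0.0366 0.0417 0.0441]
scene block [515.7 371.6] [58.9 57.7] -8.3 z [0.0375 0.0415 0.0442]
scene plate [ 484.7 -370.7] [150.2  73.7] -9.9 z [0.0243 0.0284 0.0312]
jar [0.731 0.308 0.076] [0.688 0.266 0.02 ]
cen [ 0.761 -0.058  0.072] [ 0.726 -0.091  0.02 ]
```

View pics/fin.png

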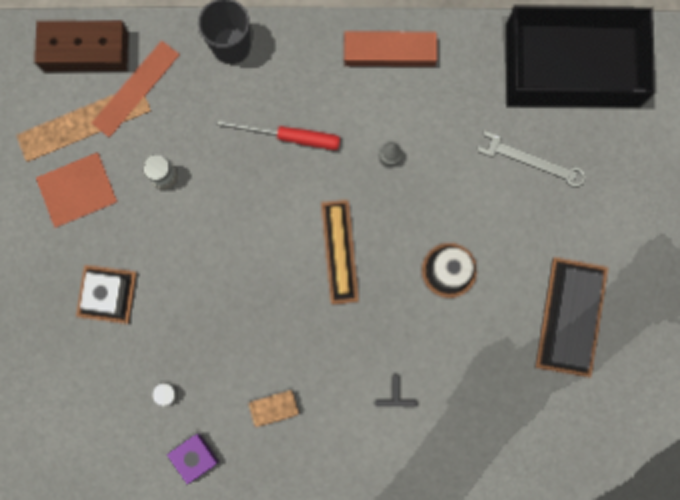

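View pics/scene9.png

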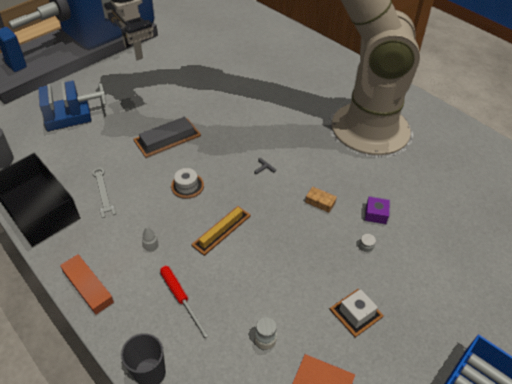

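All four parts lie flat in their trays: block (101,293), bar (340,252), hub (450,268) and plate (573,317) in the crop. Top heights match parts resting on the tray floors. Jar and lathe centre have not moved, so I'm handing in.

```bash
python3 -c "
from plant import manip;print(manip.job_done())"
```

```text
the job is handed in; nothing more can be done
None
```

The bar, hub, block and plate each lie flat and upright in their own trays, with the jar and lathe centre unmoved; the job was handed in at about 33 s (no verdict was returned).

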